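# Stack the winch clutch

## Robot

A 7-joint arm with a two-finger parallel gripper is mounted at the origin on the work surface. World frame = base frame: x ahead of the robot, y to its left, z up, the work surface at z = 0. Lengths are in m, angles in rad, forces in N, time in s.
With the tool pointing down it reaches from about 0.35 to 0.775 m from the base axis. Payload 3.1 kg.
Tool frame: the origin (TCP) lies at the very end of the fingers, on their centre line; the grasp point (between the pads) lies 19 mm behind it; z points along the fingers, y is the line along which they close (so a half turn about z gives the same grasp; the last joint's range is limited). The gripper opens to 85 mm and grips with 20 to 120 N. Pads are 22 mm wide; open, the fingers measure 114 mm over their backs; the gripper's body (76 mm by 85 mm) begins 54 mm behind the grasp point. The pads swing forward as they close: fully open they stand 13 mm farther back than shut.
Start: joints at [-1.282, 0.311, 0.014, 1.512, -0.004, 1.319, -0.027], TCP at [0.179, 0.52, 0.204] pointing down, gripper open.
Joint ranges: [-2.7, 2.7], [-0.3, 1.91], [-1.27, 1.3], [0.12, 2.57], [-1.44, 4.58], [0.2, 2.03], [-3.05, 3.05]. Speed limits (rad/s): [2.79, 2.79, 3.14, 3.14, 3.14, 3.14, 3.14].

## Interface

Orientations are given as a unit quaternion [w, x, y, z].
In Python, from bench import monitor, imaging, env gives the robot as it stands.
- The arm moves only by the tool servo_tool, never from a script. Its argument "targets" is a list of rows, each a list of 2 entries, a list of its own where there are three numbers: the shift along the tool's x, y, z in m, then the turn, a rotation vector about the tool's x, y, z in units of 8 degrees (1.0 is 8 degrees). A call has 1 to 8 rows; each row is the pose to reach, as a shift and turn from the pose commanded when the call began, along the tool's axes at that moment; what a row does not reach only later rows make up. A row lasts 1/8 s, in which the tool goes at most 62.5 mm and 10.7 degrees, less where a joint would pass 70% of its speed; a pose out of reach is approached as far as the arm can. A call with a gripper value outside its range is refused whole. "jaw" is the gripper's target within -1 to 1 (fully open at 1, half-way at 0, shut at -1), set as the call begins (left out, the last holds). The fingers move at their own pace and stop on an object; "grip_force" is the grip in N (left out, the last holds). Time passes only in rows, so rows that repeat a pose let the fingers close. It gives the time, the measured TCP pose, the force, the opening and the grip force at its end, in the units of the state.
- monitor.observe(): the state, without advancing time (a new reading comes with each control period).
- imaging.get_image(name): name is "scene" or "top" or "wrist"; returns a dict with "color" (480x640x3 uint8, red, green, blue), "camera_matrix" (3x3 intrinsics, pixels), "T" (4x4, takes a point from camera to world coordinates). Camera axes: x right, y down, z forward; pixel columns grow to the right and rows downward; lengths in m; the calibration is good to about 2 mm. A picture is of the moment at which its call begins. There is no depth.
- env.sign_off(): hands the job in; it is judged then, once.
The state is a dict: "time": time; "joint_pos": joint angles; "joint_velocities": joint speeds; "joint_torque": joint torques, N m; "tool_pos": TCP position; "ee_rot": TCP orientation; "ft_force": force on the tool from outside, world axes, zero at the start; "wrist_torque": the same for the moment, N m; "opening": opening from 0.0 (shut) to 1.0 (fully open); "gripper_force": force on a finger pad.
Only numpy, scipy, OpenCV 4.12 (cv2) and the standard library are available. Lean on these libraries where they do the work, as an engineer would, in place of code of your own. Each camera call takes 0.05 s, during which the arm holds its last target. There are 200 camera calls.

## Task

The hoist winch's clutch is half assembled on the bench: one bright steel plate already lies on the brass splined hub. Lower the brown friction disc (the good one, with a tab) onto the hub first, with its tab pointing the opposite way to the fitted plate's tab, then lower the loose bright steel plate on top of it with its tab pointing the same way as the fitted plate's tab. Each must lie flat on the one below with its teeth over the splines, and be let go.

Things in the scene. Friction and masses are not known exactly. Their poses are not given: they have to be found in the camera images.
- disc_center (a point): Brown friction disc with dark slots, lying flat: ring 64 mm across, 10 mm thick, 42 mm hole with two inward teeth (on +y and -y) leaving a 20 mm gap along x. One tab, 16 mm wide, equally thick, reaches 50 mm out along its +x. Point: its centre, half-way up; z up. Grip across y, 64 mm. 0.11 kg. Not the dark worn disc without a tab, which lies nearby (places may swap).
- sep_center (a point): Loose bright steel separator plate, lying flat: same shape and size as the friction disc (64 mm across, 10 mm thick, teeth on +y and -y, tab 50 mm out along its own +x). Point: its centre, half-way up; z up. Grip across y, 64 mm. 0.16 kg. Not the plain aluminium ring without tab or teeth.
- hub_seat (a point): Point on the fixed upright hub axis at the top of the fitted plate, 40 mm above the table: the next plate's underside goes here, the one after 10 mm higher. x along the fitted plate's tab. Brass splines: 30 mm long in x, 8 mm wide, full for 22 mm above this point, nose ends at 33 mm. Plates have 4 mm play in y, 6 in x, and fit either way round. Green housing below, 104 mm across.
- fitted_tab (a point): Outer end of the fitted bright steel plate's tab (same plate, on the hub), at its top face, 50 mm from the hub axis along the hub's x; fixed, axes as hub_seat. It shows which way the fitted tab points.

How it is judged:
By the outcome, as a careful person would: the job done as asked, in the order asked, and still so for the second after the job is handed in, with the robot touching nothing.
It also fails if it takes over 58 s, if anything falls off the work surface, if the arm or the gripper's body presses on something with over 40 N, if the wrist force passes 120 N, or if a joint passes its speed limit or range.

## Working session

There is one attempt and no reset: what is moved stays moved. The work goes in short steps, Python scripts to look and compute and a tool call to move; the robot and the scene stay as the last step left them, time stands still between calls to the robot, and variables do not carry over. Pictures are saved under pics/ and viewed, at most 10 in all, crops included, and the job is handed in when it is done.

Besides the shell and the picture viewer there is one more tool, called after "Call:" by a JSON object that holds its "name" and its "arguments". servo_tool: Moves the arm, as the interface text tells. Its arguments: {"type":"object","properties":{"targets":{"type":"array","items":{"type":"array"}},"jaw":{"type":"number"},"grip_force":{"type":"number"}},"required":["targets"]}

```bash
mkdir -p pics; cat > h.py <<'E'
import numpy as np, cv2
from bench import monitor, imaging, env
from scipy.spatial.transform import Rotation as R
def shot(n,f):
    d=imaging.get_image(n); cv2.imwrite('pics/'+f,d['color'][:,:,::-1]); np.savez('pics/'+f+'.npz',K=d['camera_matrix'],T=d['T']); return d
def w(f,uv,z):
    d=np.load('pics/'+f+'.npz');K,T=d['K'],d['T']
    r=T[:3,:3]@np.linalg.solve(K,[uv[0],uv[1],1.]);o=T[:3,3]
    return o+r*(z-o[2])/r[2]
def st():
    s=monitor.observe(); q=s['ee_rot']; return s,R.from_quat([q[1],q[2],q[3],q[0]])
E
python3 - <<'E'
from h import *
d=shot('top','t0.png');print(d['T'])
s,r=st();print(s['tool_pos'],r.as_matrix().round(3),s['opening'],s['time'])
E
```

```text
[[-0.00251486 -0.980871    0.19464262  0.36874132]
 [-0.99962536  0.0077708   0.02624416 -0.01200377]
 [-0.02725467 -0.1945037  -0.98052307  1.0999234 ]
 [ 0.          0.          0.          1.        ]]
[0.17839353 0.51945424 0.2030381 ] [[-0.946  0.325 -0.001]
 [ 0.325  0.946 -0.002]
 [-0.    -0.002 -1.   ]] 0.9962862556614436 0.05
```

View pics/t0.png

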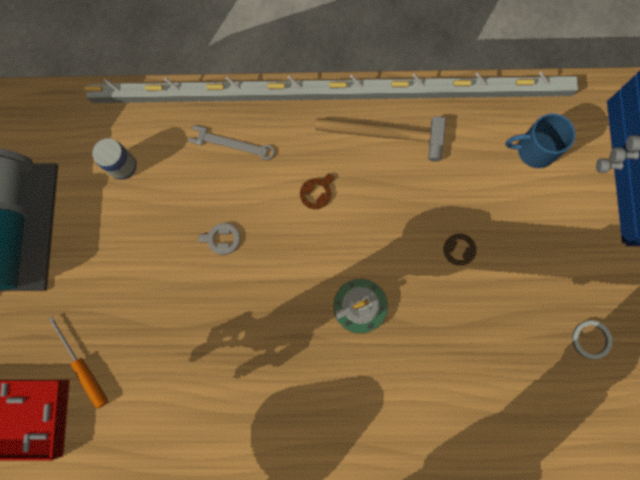

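The top view shows the friction disc at about (316,193) with its tab up-right, and the separator at (224,239) with its tab left. The hub is at (360,306) with the fitted tab toward lower-left (341,315). I'll zoom in to measure these.

```bash
python3 - <<'E'
from h import *
im=cv2.imread('pics/t0.png')
o=[cv2.resize(im[y:y+60,x:x+60],(390,390),interpolation=cv2.INTER_CUBIC) for x,y in((286,163),(194,209))]
o2=cv2.resize(im[266:346,320:400],(390,390),interpolation=cv2.INTER_CUBIC)
cv2.imwrite('pics/c0.png',cv2.resize(np.hstack(o+[o2]),(800,267)))
for n,c,t,z in(('disc',(316,193),(333,177),.01),('sep',(224,239),(202,238),.01),('hub',(361,304),(339,316),.04)):
    a,b=w('t0.png',c,z),w('t0.png',t,z);print(n,a,b,np.linalg.norm(a-b),np.degrees(np.arctan2(*(b-a)[1::-1])))
E
```

```text
disc [0.68129393 0.02555703 0.01      ] [ 0.71421098 -0.00859546  0.01      ] 0.047433371840026016 -46.05529962647267
sep [0.58909318 0.20725631 0.01      ] [0.59145754 0.25100492 0.01      ] 0.04381244611290113 86.90649639412679
hub [ 0.45741981 -0.05915138  0.04      ] [ 0.43538792 -0.01798236  0.04      ] 0.046693592611418 118.15377974924229
```

View pics/c0.png

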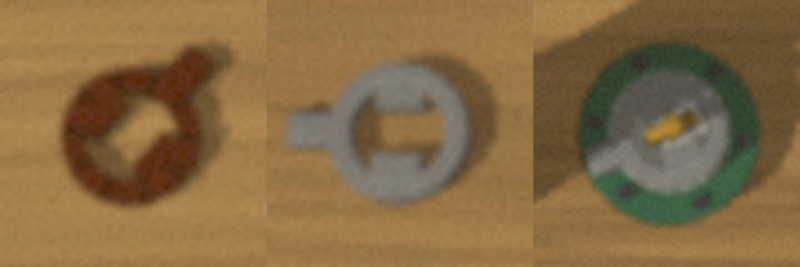

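Crops: the disc, separator and hub are all clear, and their tab ends match the measurements. Moving over the disc with the tool x at 134°.

Call:
{"name": "servo_tool", "arguments": {"targets": [[[-0.636,-0.303,0.03],[0,0,3.4]],[[-0.636,-0.303,0.03],[0,0,3.4]],[[-0.636,-0.303,0.03],[0,0,3.4]],[[-0.636,-0.303,0.03],[0,0,3.4]],[[-0.636,-0.303,0.03],[0,0,3.4]],[[-0.636,-0.303,0.03],[0,0,3.4]],[[-0.636,-0.303,0.03],[0,0,3.4]],[[-0.636,-0.303,0.03],[0,0,3.4]]], "jaw": 1}}

```text
time: 1.05
tool_pos: [0.5361, 0.1692, 0.1822]
ee_rot: [-0.0, 0.392, 0.92, -0.0]
ft_force: [0.2, 1.5, -0.1]
opening: 0.994
gripper_force: 0.0
```

Call:
{"name": "servo_tool", "arguments": {"targets": [[[-0.203,0.005,0.01],[0,0,0]],[[-0.203,0.005,0.01],[0,0,0]],[[-0.203,0.005,0.01],[0,0,0]],[[-0.203,0.005,0.01],[0,0,0]],[[-0.203,0.005,0.01],[0,0,0]]]}}

```text
time: 1.68
tool_pos: [0.6794, 0.0254, 0.1711]
ee_rot: [-0.001, 0.393, 0.919, -0.001]
ft_force: [0.7, 1.4, -0.1]
opening: 0.999
gripper_force: 0.0
```

```bash
python3 - <<'E'
from h import *
d=shot('wrist','w1.png');s,r=st();print(d['T'].round(3),s['tool_pos'],r.as_matrix().round(3))
E
```

```text
[[ 0.723  0.656  0.217  0.623]
 [ 0.691 -0.685 -0.231  0.085]
 [-0.003  0.317 -0.948  0.34 ]
 [ 0.     0.     0.     1.   ]] [0.67895484 0.0277352  0.17165837] [[-0.692  0.722 -0.002]
 [ 0.722  0.692  0.001]
 [ 0.002 -0.001 -1.   ]]
```

View pics/w1.png

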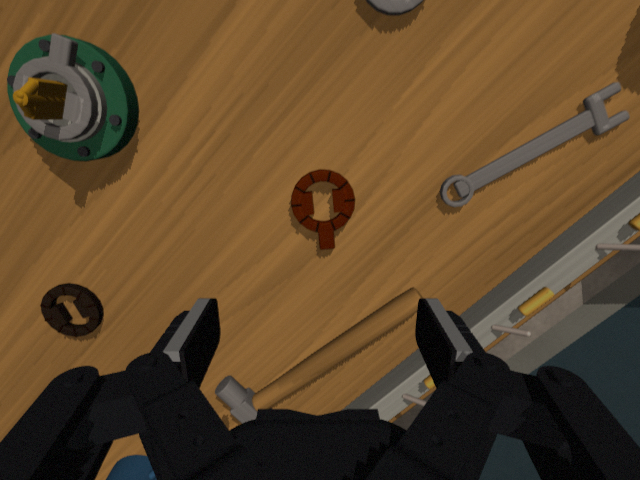

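The wrist view shows the disc ring centre near (323,201) with its tab end at (327,249). The hub is at upper left, ring centre about (57,97), with its tab end at (63,38).

```bash
cat >> h.py <<'E'
def seg(f,mask,uv,z,yaw0,near=.06,Rr=.032,zt=None):
    """fit centre+yaw: project plate model, maximise overlap with mask (world-rectified at z, 0.5mm px)"""
    from scipy.optimize import minimize
    ys,xs=np.nonzero(mask); d=np.load('pics/'+f+'.npz');K,T=d['K'],d['T']
    P=np.array([w(f,(x,y),z)[:2] for x,y in zip(xs,ys) if abs(x-uv[0])<90 and abs(y-uv[1])<90])
    c=w(f,uv,z)[:2]; P=P[np.linalg.norm(P-c,axis=1)<near]
    g=np.stack(np.meshgrid(*[np.arange(-.06,.0601,.001)]*2),-1).reshape(-1,2)
    from scipy.spatial import cKDTree
    m=(cKDTree(P).query(g+c)[0]<.0009).astype(float)
    def cost(p):
        a=p[2];q=g-p[:2];x=q@[np.cos(a),np.sin(a)];y=q@[-np.sin(a),np.cos(a)];r=np.hypot(x,y)
        sg=lambda v:1/(1+np.exp(-np.clip(v/.0007,-40,40)))
        ring=sg(Rr-r)*np.maximum(sg(r-.021),sg(abs(y)-.010)*sg(.010-abs(x)))
        tab=sg(.008-abs(y))*sg(x-.025)*sg(.05-x)
        return ((np.maximum(ring,tab)-m)**2).sum()
    best=min((minimize(cost,[dx,dy,yaw0+da],method='Nelder-Mead',options=dict(initial_simplex=np.array([dx,dy,yaw0+da])+np.array([[0,0,0],[.004,0,0],[0,.004,0],[0,0,.1]]))) for dx,dy,da in((0,0,0),(.003,0,.1),(0,.003,-.1))),key=lambda b:b.fun)
    print('fit',c+best.x[:2],np.degrees(best.x[2]),best.fun,m.sum()); return c+best.x[:2],best.x[2]
E
python3 - <<'E'
from h import *
im=cv2.imread('pics/w1.png');hsv=cv2.cvtColor(im,cv2.COLOR_BGR2HSV)
print(hsv[210,305],hsv[240,327],hsv[200,323],hsv[260,290])
b,g,r=[im[:,:,i].astype(int) for i in range(3)]
m=(r>1.0*g+5)&(g<65)&(r<150)
print(im[210,305],im[190,323],im[172,323])
seg('w1.png',m,(323,203),.01,np.radians(-46))
t=cv2.imread('pics/t0.png');
for c,e in(((323,201),(327,249)),):
    a,b=w('w1.png',c,.01),w('w1.png',e,.01);print(a,b,np.degrees(np.arctan2(*(b-a)[1::-1])))
a,b=w('w1.png',(57,97),.04),w('w1.png',(63,38),.04);print('hub',a,b,np.linalg.norm(a-b),np.degrees(np.arctan2(*(b-a)[1::-1])))
E
```

```text
[  8 255  71] [  9 255  69] [ 16 158 140] [ 17 155 128]
[ 0 19 71] [28 58 85] [ 0 27 78]
fit [0.68117026 0.02917218] -42.25272623789401 816.4736935370463 3528.0
[0.68037798 0.03139869 0.01      ] [ 0.71847224 -0.00215396  0.01      ] -41.37294762474058
hub [ 0.45807848 -0.05120975  0.04      ] [ 0.43939639 -0.01003075  0.04      ] 0.0452186951780311 114.40285707243449
```

```bash
python3 - <<'E'
from h import *
im=cv2.imread('pics/t0.png');b,g,r=[im[:,:,i].astype(int) for i in range(3)]
im2=cv2.resize(im,None,fx=4,fy=4,interpolation=cv2.INTER_CUBIC)
d=np.load('pics/t0.png.npz');K=d['K'].copy();K[:2]*=4;K[:2,2]+=1.5;np.savez('pics/t4.npz',K=K,T=d['T'])
import os;os.rename('pics/t4.npz','pics/t4.png.npz')
b,g,r=[im2[:,:,i].astype(int) for i in range(3)]
print(im2[193*4,308*4],im2[239*4,212*4],im2[250*4,224*4],im2[225*4,224*4],im2[315*4,346*4],im2[260*4,224*4])
hsv=cv2.cvtColor(im2,cv2.COLOR_BGR2HSV)
m1=(g<.62*r)&(r>30); m2=(hsv[...,1]<70)&(r>60)
import h
src=lambda m,uv,z,y: seg4(m,uv,z,y)
for m,uv,z,y in((m1,(316,194),.01,-46),(m2,(224,239),.01,87),(m2,(360.5,305.3),.04,117)):
    u=(int(uv[0]*4),int(uv[1]*4)); mm=np.zeros_like(m); s=150; mm[u[1]-s:u[1]+s,u[0]-s:u[0]+s]=m[u[1]-s:u[1]+s,u[0]-s:u[0]+s]
    cv2.imwrite(f'pics/m{y}.png',mm[u[1]-s:u[1]+s,u[0]-s:u[0]+s]*255)
    h.np.seterr(all='ignore')
    # window bypass
    ys,xs=np.nonzero(mm); keep=None
    seg('t4.png',mm,u,z,np.radians(y))
im=cv2.hconcat([cv2.imread(f'pics/m{y}.png') for y in(-46,87,117)]);cv2.imwrite('pics/mm.png',cv2.resize(im,(798,266)))
E
```

```text
[21 44 82] [101 108 114] [118 126 130] [113 123 126] [108 117 119] [ 72 125 162]
fit [0.6810054  0.02737148] -40.46758852545512 226.61582976727846 2387.0
fit [0.59060212 0.208544  ] 87.81183036245771 265.6400303536098 2677.0
fit [ 0.45736446 -0.06058323] 114.5953566080705 1452.8840544007617 4197.0[ WARN:0@0.384] global loadsave.cpp:1063 imwrite_ Unsupported depth image for selected encoder is fallbacked to CV_8U.
```

View pics/mm.png

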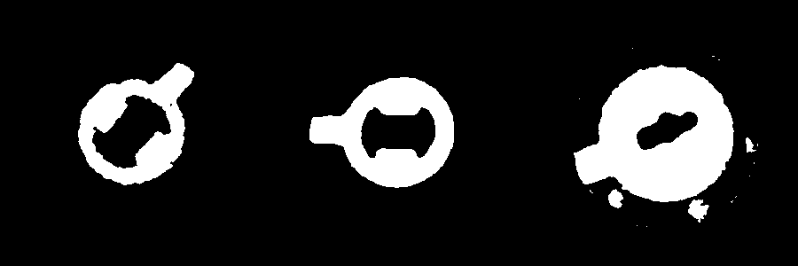

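The mask overlay matches all three plates. The disc is at (0.681, 0.028), yaw about −42°. Descending.

Call:
{"name": "servo_tool", "arguments": {"targets": [[[0,0.002,0.06],[0,0,-0.5]],[[0,0.002,0.12],[0,0,-0.5]],[[0,0.002,0.15],[0,0,-0.5]],[[0,0.002,0.165],[0,0,-0.5]],[[0,0.002,0.17],[0,0,-0.5]],[[0,0.002,0.173],[0,0,-0.5]]]}}

```text
time: 2.48
tool_pos: [0.6824, 0.0296, 0.0016]
ee_rot: [0.001, 0.359, 0.933, 0.001]
ft_force: [0.2, -0.8, 0.0]
opening: 1.0
gripper_force: 0.0
```

```bash
python3 - <<'E'
from h import *
shot('wrist','w2.png');s,r=st();print(s['tool_pos'],s['ft_force'])
E
```

```text
[0.68221884 0.02929439 0.00121489] [-0.56749055 -0.46668513 -0.1309975 ]
```

View pics/w2.png

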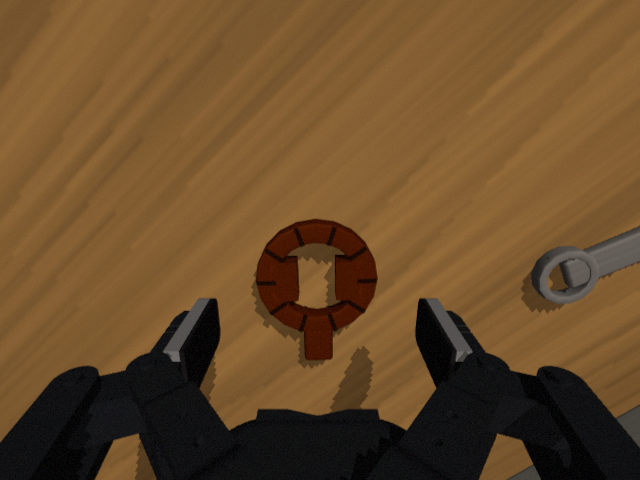

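The disc sits at about (317,275), evenly between the fingers with its tab straight down at (318,358). The finger tips are at row ~300. I'll check the offset along tool x.

```bash
python3 - <<'E'
from h import *
s,r=st();p=s['tool_pos']
for uv in((317,275),(318,358)):
    print('d in tool',r.inv().apply(w('w2.png',uv,.01)-p).round(4))
d=np.load('pics/w2.png.npz');T=d['T']
for z in(0,-.01,-.013):
  for y in (0,.0425,-.0425):
    c=np.linalg.inv(T)@np.r_[p+r.apply([0,y,z]),1];q=d['K']@c[:3];print(z,y,q[:2]/q[2])
E
```

```text
d in tool [ 0.0049 -0.0001 -0.0088]
d in tool [-0.0465  0.0005 -0.0087]
0 0 [317.11662676 276.11902326]
0 0.0425 [395.34303364 276.15971037]
0 -0.0425 [238.87400382 276.07832772]
-0.01 0 [317.10909949 284.63971099]
-0.01 0.0425 [399.51595991 284.68164228]
-0.01 -0.0425 [234.68424333 284.59777054]
-0.013 0 [317.10668186 287.37641699]
-0.013 0.0425 [400.856226   287.41872787]
-0.013 -0.0425 [233.3385507  287.33409673]
```

Call:
{"name": "servo_tool", "arguments": {"targets": [[[0.004,0,0.004],[0,0,0]],[[0.004,0,0.004],[0,0,0]],[[0.004,0,0.004],[0,0,0]],[[0.004,0,0.004],[0,0,0]],[[0.004,0,0.004],[0,0,0]],[[0.004,0,0.004],[0,0,0]]], "jaw": -1, "grip_force": 30}}

```text
time: 3.28
tool_pos: [0.6781, 0.0316, -0.0042]
ee_rot: [0.0, 0.36, 0.933, -0.0]
ft_force: [0.5, -0.1, -0.6]
opening: -0.004
gripper_force: 0.0
```

```bash
python3 - <<'E'
from h import *
shot('wrist','w3.png');s,r=st();print(s['tool_pos'],s['ft_force'],s['opening'],s['gripper_force'])
E
```

```text
[ 0.67810719  0.03162435 -0.00419121] [ 0.53233248 -0.53124868  0.50085044] -0.003159198286476746 0.0
```

View pics/w3.png

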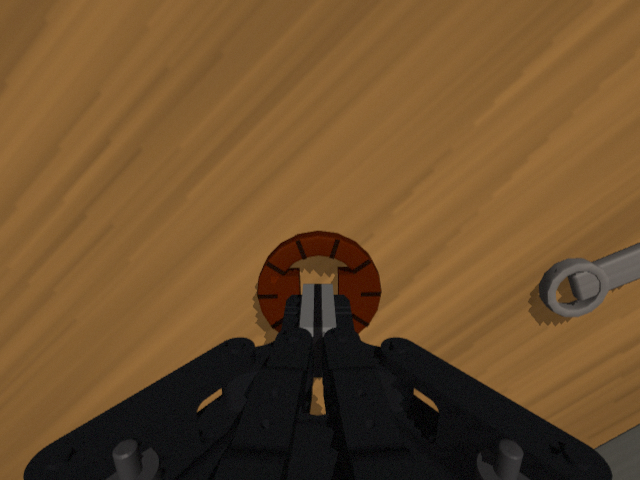

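The shut fingers closed above the disc without touching the table, so their real ends lie well behind the stated TCP. The disc was not disturbed. I'll open, then go lower in steps while watching the force.

Call:
{"name": "servo_tool", "arguments": {"targets": [[[0,0,0],[0,0,0]],[[0,0,0],[0,0,0]],[[0,0,0],[0,0,0]],[[0,0,0],[0,0,0]],[[0,0,0.005],[0,0,0]],[[0,0,0.01],[0,0,0]],[[0,0,0.015],[0,0,0]],[[0,0,0.018],[0,0,0]]], "jaw": 1}}

```text
time: 4.32
tool_pos: [0.6777, 0.0317, -0.0229]
ee_rot: [-0.0, 0.36, 0.933, -0.0]
ft_force: [0.6, 0.6, -0.0]
opening: 0.999
gripper_force: 0.0
```

```bash
python3 - <<'E'
from h import *
shot('wrist','w4.png');s,r=st();print(s['tool_pos'],s['ft_force'],s['opening'],s['gripper_force'])
shot('scene','s4.png')
cv2.imwrite('pics/x4.png',cv2.hconcat([cv2.resize(cv2.imread('pics/w4.png'),(400,300)),cv2.resize(cv2.imread('pics/s4.png'),(400,300))]))
E
```

```text
[ 0.67752579  0.03164818 -0.02318568] [0.18416846 0.43950768 0.68445144] 0.998619084520277 0.0
```

View pics/x4.png

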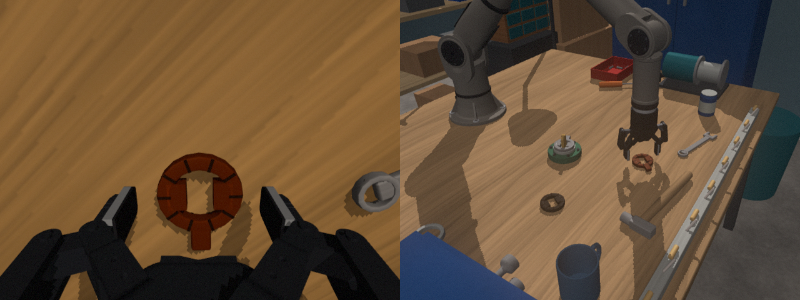

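The disc is centred between the fingers, and both views show the tips still about 2–3 cm above the table. Going lower carefully.

Call:
{"name": "servo_tool", "arguments": {"targets": [[[0,0,0.005],[0,0,0]],[[0,0,0.01],[0,0,0]],[[0,0,0.014],[0,0,0]],[[0,0,0.016],[0,0,0]]]}}

```text
time: 4.92
tool_pos: [0.6778, 0.0317, -0.0387]
ee_rot: [-0.0, 0.36, 0.933, -0.0]
ft_force: [1.1, 0.7, 0.4]
opening: 1.0
gripper_force: 0.0
```

```bash
python3 - <<'E'
from h import *
shot('wrist','w5.png');s,r=st();print(s['tool_pos'],s['ft_force'],s['opening'],s['gripper_force'])
shot('scene','s5.png')
cv2.imwrite('pics/x5.png',cv2.hconcat([cv2.resize(cv2.imread('pics/w5.png'),(400,300)),cv2.resize(cv2.imread('pics/s5.png')[180:300,320:480],(400,300))]))
d=np.load('pics/w5.png.npz');print(d['K'][0,0],d['T'].round(3))
E
```

```text
[ 0.67776719  0.03169205 -0.03876932] [ 0.4064269   0.6553831  -0.08049508] 1.0030985054223467 0.0
344.00029144600796 [[ 0.671  0.703  0.235  0.617]
 [ 0.742 -0.636 -0.213  0.087]
 [-0.001  0.317 -0.948  0.131]
 [ 0.     0.     0.     1.   ]]
```

View pics/x5.png

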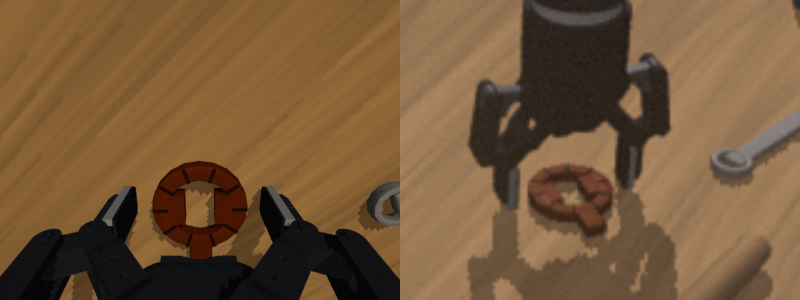

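Wrist: the ring is centred between the pads at (320,335) full-res. Scene: the tips almost reach their shadows, so they are now just above the table. Pads swing forward as they close, so I'll back up 3 mm and grip.

Call:
{"name": "servo_tool", "arguments": {"targets": [[[0,0,-0.003],[0,0,0]],[[0,0,-0.003],[0,0,0]],[[0,0,-0.003],[0,0,0]],[[0,0,-0.003],[0,0,0]],[[0,0,-0.003],[0,0,0]]], "jaw": -1, "grip_force": 40}}

```text
time: 5.65
tool_pos: [0.6796, 0.0314, -0.0326]
ee_rot: [0.002, 0.36, 0.933, 0.0]
ft_force: [-1.7, -0.4, 7.2]
opening: 0.735
gripper_force: 47.2
```

Gripped: opening 0.735, with light table contact. I'll lift and meanwhile refine the hub fit offline from the existing images.

Call:
{"name": "servo_tool", "arguments": {"targets": [[[0,0,-0.015],[0,0,0]],[[0,0,-0.05],[0,0,0]],[[0,0,-0.1],[0,0,0]],[[0,0,-0.13],[0,0,0]],[[0,0,-0.13],[0,0,0]]]}}

```text
time: 6.28
tool_pos: [0.6809, 0.0314, 0.0993]
ee_rot: [0.004, 0.36, 0.933, 0.002]
ft_force: [0.3, -0.2, -1.1]
opening: 0.73
gripper_force: 44.2
```

```bash
python3 - <<'E'
from h import *
from scipy.optimize import minimize
def fit(f,mask,uv,z,yaw0,filled,rad=130):
    mask=mask.copy().astype(np.uint8)
    if filled: mask=cv2.morphologyEx(mask,cv2.MORPH_OPEN,np.ones((3,3),np.uint8)); 
    d=np.load('pics/'+f+'.npz');K,T=d['K'],d['T'];c=w(f,uv,z)
    n=141;ax=np.linspace(-.056,.056,n);G=np.stack(np.meshgrid(ax,ax),-1).reshape(-1,2)
    X=np.c_[G+c[:2],np.full(len(G),z),np.ones(len(G))];q=(K@(np.linalg.inv(T)@X.T)[:3]);q=(q[:2]/q[2]).T.astype(np.float32)
    m=cv2.remap(mask.astype(np.float32),q[:,0].reshape(n,n),q[:,1].reshape(n,n),cv2.INTER_LINEAR).ravel()
    sg=lambda v:1/(1+np.exp(-np.clip(v/.001,-40,40)))
    def cost(p):
        a=p[2];o=G-p[:2];x=o@[np.cos(a),np.sin(a)];y=o@[-np.sin(a),np.cos(a)];r=np.hypot(x,y)
        ring=sg(.032-r)
        if not filled: ring=ring*np.maximum(sg(r-.021),sg(abs(y)-.010)*sg(.010-abs(x)))
        M=np.maximum(ring,sg(.008-abs(y))*sg(x-.025)*sg(.05-x))
        wt=np.where((r<.022)|(r>.058),0,1) if filled else 1
        return (wt*(M-m)**2).sum()
    S=np.array([[0,0,0],[.004,0,0],[0,.004,0],[0,0,.15]])
    b=min((minimize(cost,[0,0,yaw0+e],method='Nelder-Mead',options=dict(initial_simplex=S*k+[0,0,yaw0+e])) for e in(0,.1,-.1) for k in(1,-1)),key=lambda b:b.fun)
    print(f,(c[:2]+b.x[:2]).round(4),np.degrees(b.x[2]).round(2),b.fun.round(1),m.sum().round(0))
def sat(f,fx=1):
    im=cv2.imread('pics/'+f);im=cv2.resize(im,None,fx=fx,fy=fx,interpolation=cv2.INTER_CUBIC);h=cv2.cvtColor(im,cv2.COLOR_BGR2HSV);return im,(h[...,1]<70)&(im[...,2]>50)
im,m=sat('t0.png',4)
fit('t4.png',m,(360.5*4,305.3*4),.04,np.radians(116),True)
fit('t4.png',m,(224*4,239*4),.01,np.radians(88),False)
b,g,r=[im[...,i].astype(int) for i in range(3)]
fit('t4.png',(g<.62*r)&(r>30),(316*4,193.5*4),.01,np.radians(-43),False)
im,m=sat('w1.png'); m[:, 170:]=0
fit('w1.png',m,(57,97),.04,np.radians(116),True)
hs=cv2.cvtColor(im,cv2.COLOR_BGR2HSV)
fit('w1.png',(hs[...,1]>235)&(hs[...,0]<13),(323,202),.01,np.radians(-43),False)
s,_=st();print(s['tool_pos'],s['ft_force'],s['opening'])
E
```

```text
t4.png [ 0.4565 -0.0589] 111.98 1542.0 6851.0
t4.png [0.5906 0.2088] 87.83 273.0 3920.0
t4.png [0.6811 0.0274] -40.54 463.1 3294.0
w1.png [ 0.4566 -0.0551] 112.78 964.8 4137.0
w1.png [0.6802 0.0307] -40.51 557.2 3046.0
[0.68085365 0.03144189 0.0992558 ] [ 0.25680809 -0.22482774 -1.1387562 ] 0.7301779573568377
```

Call:
{"name": "servo_tool", "arguments": {"targets": [[[0.1085,-0.2147,0.01],[0,0,3.4]],[[0.1085,-0.2147,0.01],[0,0,3.4]],[[0.1085,-0.2147,0.01],[0,0,3.4]],[[0.1085,-0.2147,0.01],[0,0,3.4]],[[0.1085,-0.2147,0.01],[0,0,3.4]],[[0.1085,-0.2147,0.01],[0,0,3.4]]]}}

```text
time: 7.02
tool_pos: [0.4537, -0.0542, 0.0845]
ee_rot: [-0.0, 0.569, 0.822, 0.0]
ft_force: [0.2, 0.2, -0.6]
opening: 0.732
gripper_force: 44.3
```

```bash
python3 - <<'E'
from h import *
shot('wrist','w6.png');s,r=st();print(s['tool_pos'],r.as_matrix().round(3),s['opening'],s['joint_pos'])
shot('scene','s6.png')
cv2.imwrite('pics/x6.png',cv2.hconcat([cv2.resize(cv2.imread('pics/w6.png'),(400,300)),cv2.resize(cv2.imread('pics/s6.png')[150:300,180:380],(400,300))]))
E
```

```text
[ 0.45470649 -0.05406684  0.08486855] [[-0.354  0.935  0.001]
 [ 0.935  0.354 -0.   ]
 [-0.     0.001 -1.   ]] 0.734310021096703 [-0.3933965   0.25603296  0.56193544  1.94390943 -0.16286632  0.98466488
  0.60574479]
```

View pics/x6.png

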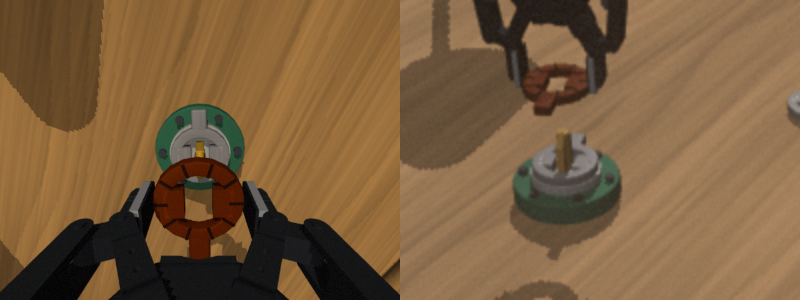

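Wrist view: the disc is held level at (318,318) with its tab straight toward the gripper side. The hub lies beyond it with the fitted tab the opposite way, end at about (317,173). Scene view: the tabs are opposite, and the disc is high above the hub. Next I measure the residual offset numerically.

```bash
python3 - <<'E'
from h import *
from scipy.optimize import least_squares
f='w6.png';im=cv2.imread('pics/'+f);h=cv2.cvtColor(im,cv2.COLOR_BGR2HSV)
s,r=st();p=s['tool_pos'];r2=R.from_matrix(r.as_matrix())
def circ(mask,z,Rr,sel,n):
    cs,_=cv2.findContours(mask.astype(np.uint8),cv2.RETR_EXTERNAL,cv2.CHAIN_APPROX_NONE);c=max(cs,key=cv2.contourArea)[:,0]
    c=c[sel(c)];P=np.array([w(f,q,z) for q in c]);L=r.inv().apply(P-p)[:,:2]
    o=least_squares(lambda v:np.hypot(*(L-v).T)-Rr,L.mean(0),loss='soft_l1',f_scale=.001);print(n,o.x.round(4),len(L),np.abs(o.fun).mean().round(4))
    return c
g=(h[...,0]>60)&(h[...,0]<95)&(h[...,1]>80)
circ(g,.03,.052,lambda c:(c[:,1]<235)&~((abs(c[:,0]-317)<25)),'housing')
d=(h[...,0]<13)&(h[...,1]>220)&(im[...,2]>35)
c=circ(d,p[2]+.0426,.032,lambda c:(c[:,1]<315),'disc')
t=d[385:412];ys,xs=np.nonzero(t);print('tab cols',[xs[ys==k].mean() for k in(0,10,20) if (ys==k).any()],'ringcol',c[:,0].min(),c[:,0].max(),c[:,1].min())
sv=(h[...,1]<70)&(im[...,2]>70);ys,xs=np.nonzero(sv[165:215,295:340]);
for k in(170,180,190,200,210):
    q=np.nonzero(sv[k,290:345])[0]+290
    if len(q):print(k,q.min(),q.max(),r.inv().apply(w(f,((q.min()+q.max())/2,k),.04)-p).round(4))
E
```

```text
housing [-0.005  -0.0004] 219 0.0065
disc [-0.001  -0.0018] 192 0.0007
tab cols [np.float64(318.53125), np.float64(319.0), np.float64(319.5)] ringcol 246 389 251
180 306 329 [ 0.0449 -0.0016  0.0449]
190 306 329 [ 0.0386 -0.0016  0.0449]
200 298 341 [ 0.0322 -0.0003  0.0449]
210 290 344 [ 0.0256 -0.0019  0.0449]
```

Call:
{"name": "servo_tool", "arguments": {"targets": [[[-0.0005,0,0.035],[0,0,0.15]],[[-0.0005,0,0.043],[0,0,0.15]],[[-0.0005,0,0.049],[0,0,0.15]],[[-0.0005,0,0.055],[0,0,0.15]]]}}

```text
time: 7.62
tool_pos: [0.4549, -0.0552, 0.0302]
ee_rot: [0.001, 0.577, 0.817, 0.0]
ft_force: [-0.9, 0.2, -1.1]
opening: 0.733
gripper_force: 44.4
```

Call:
{"name": "servo_tool", "arguments": {"targets": [[[0,0,0.005],[0,0,0]],[[0,0,0.01],[0,0,0]],[[0,0,0.015],[0,0,0]],[[0,0,0.019],[0,0,0]],[[0,0,0.021],[0,0,0]]]}}

```text
time: 8.25
tool_pos: [0.4536, -0.0552, 0.0085]
ee_rot: [-0.0, 0.577, 0.816, -0.0]
ft_force: [0.0, 0.5, -0.3]
opening: 0.733
gripper_force: 44.4
```

Call:
{"name": "servo_tool", "arguments": {"targets": [[[0,0,0.001],[0,0,0]],[[0,0,0.002],[0,0,0]],[[0,0,0.003],[0,0,0]]]}}

```text
time: 8.62
tool_pos: [0.4539, -0.0551, 0.0072]
ee_rot: [-0.0, 0.578, 0.816, 0.0]
ft_force: [-5.8, 1.1, 17.0]
opening: 0.732
gripper_force: 48.1
```

Contact came at the predicted seat height. Release and lift.

Call:
{"name": "servo_tool", "arguments": {"targets": [[[0,0,0.001],[0,0,0]],[[0,0,0.001],[0,0,0]],[[0,0,0.001],[0,0,0]],[[0,0,-0.005],[0,0,0]],[[0,0,-0.04],[0,0,0]],[[0,0,-0.1],[0,0,0]],[[0,0,-0.12],[0,0,0]],[[0,0,-0.12],[0,0,0]]], "jaw": 1}}

```text
time: 9.62
tool_pos: [0.4555, -0.0553, 0.1278]
ee_rot: [0.002, 0.577, 0.816, 0.002]
ft_force: [0.1, 0.2, -0.8]
opening: 1.001
gripper_force: 0.0
```

```bash
cat > fit2.py <<'E'
from h import *
from scipy.optimize import minimize
def fit(f,mask,uv,z,yaw0,filled=False):
    d=np.load('pics/'+f+'.npz');K,T=d['K'],d['T'];c=w(f,uv,z)
    n=141;ax=np.linspace(-.056,.056,n);G=np.stack(np.meshgrid(ax,ax),-1).reshape(-1,2)
    X=np.c_[G+c[:2],np.full(len(G),z),np.ones(len(G))];q=(K@(np.linalg.inv(T)@X.T)[:3]);q=(q[:2]/q[2]).T.astype(np.float32)
    m=cv2.remap(mask.astype(np.float32),q[:,0].reshape(n,n),q[:,1].reshape(n,n),cv2.INTER_LINEAR).ravel()
    sg=lambda v:1/(1+np.exp(-np.clip(v/.001,-40,40)))
    def cost(p):
        a=p[2];o=G-p[:2];x=o@[np.cos(a),np.sin(a)];y=o@[-np.sin(a),np.cos(a)];r=np.hypot(x,y)
        ring=sg(.032-r)
        if not filled: ring=ring*np.maximum(sg(r-.021),sg(abs(y)-.010)*sg(.010-abs(x)))
        M=np.maximum(ring,sg(.008-abs(y))*sg(x-.025)*sg(.05-x))
        return (np.where((r<.022)&filled,0,1)*(M-m)**2).sum()
    S=np.array([[0,0,0],[.004,0,0],[0,.004,0],[0,0,.15]])
    b=min((minimize(cost,[0,0,yaw0+e],method='Nelder-Mead',options=dict(initial_simplex=S*k+[0,0,yaw0+e])) for e in(0,.1,-.1) for k in(1,-1)),key=lambda b:b.fun)
    W=np.r_[c[:2]+b.x[:2],z];s,r=st()
    print(f,W.round(4),'yaw',np.degrees(b.x[2]).round(2),'cost',b.fun.round(0),m.sum().round(0),'in tool',r.inv().apply(W-s['tool_pos']).round(4))
def masks(f):
    im=cv2.imread('pics/'+f);h=cv2.cvtColor(im,cv2.COLOR_BGR2HSV)
    return (h[...,0]<13)&(h[...,1]>220)&(im[...,2]>35),(h[...,1]<70)&(im[...,2]>70)
def proj(f,P):
    d=np.load('pics/'+f+'.npz');q=d['K']@(np.linalg.inv(d['T'])@np.r_[P,1])[:3];return q[:2]/q[2]
E
python3 - <<'E'
from fit2 import *
shot('wrist','w7.png');s,r=st();p=s['tool_pos'];print(p,s['ft_force'],s['opening'])
br,gr=masks('w7.png');uv=proj('w7.png',[*p[:2],.05])
for z in(.045,.05,.055,.06): fit('w7.png',br,uv,z,np.radians(-70),True)
E
```

```text
[ 0.45404548 -0.05505668  0.12624062] [ 0.19011972 -0.25386062 -0.55684343] 1.0006340106123712
w7.png [ 0.4548 -0.0592  0.045 ] yaw -69.34 cost 313.0 3586.0 in tool [-0.0041 -0.0008  0.0812]
w7.png [ 0.4542 -0.0575  0.05  ] yaw -69.37 cost 361.0 3445.0 in tool [-0.0023 -0.0008  0.0762]
w7.png [ 0.4537 -0.0559  0.055 ] yaw -69.33 cost 454.0 3307.0 in tool [-0.0007 -0.0007  0.0712]
w7.png [ 0.453  -0.0542  0.06  ] yaw -69.19 cost 584.0 3171.0 in tool [ 0.0012 -0.0008  0.0662]
```

The disc fits at seat height, yaw −69° (opposite the fitted tab). On to the separator.

Call:
{"name": "servo_tool", "arguments": {"targets": [[[0.207,0.216,0],[0,0,2.7]],[[0.207,0.216,0],[0,0,2.7]],[[0.207,0.216,0],[0,0,2.7]],[[0.207,0.216,0],[0,0,2.7]],[[0.207,0.216,0],[0,0,2.7]],[[0.207,0.216,0],[0,0,2.7]],[[0.207,0.216,0],[0,0,2.7]]]}}

```text
time: 10.55
tool_pos: [0.5873, 0.2106, 0.1236]
ee_rot: [-0.0, 0.72, 0.694, -0.002]
ft_force: [-0.0, -1.7, -0.2]
opening: 0.998
gripper_force: 0.0
```

```bash
python3 - <<'E'
from fit2 import *
shot('wrist','w8.png');s,r=st();p=s['tool_pos'];print(p,r.as_matrix().round(3))
br,gr=masks('w8.png');uv=proj('w8.png',[*p[:2],.01]);print(uv)
fit('w8.png',gr,uv,.01,np.radians(88))
E
```

```text
[0.58762753 0.20967055 0.12437604] [[ 0.04   0.999 -0.003]
 [ 0.999 -0.04  -0.003]
 [-0.003 -0.003 -1.   ]]
[318.62545315 218.24612119]
w8.png [0.5904 0.212  0.01  ] yaw 88.33 cost 242.0 3861.0 in tool [0.0027 0.0029 0.1144]
```

Call:
{"name": "servo_tool", "arguments": {"targets": [[[0.0025,0.003,0.06],[0,0,0]],[[0.0025,0.003,0.11],[0,0,0]],[[0.0025,0.003,0.14],[0,0,0]],[[0.0025,0.003,0.152],[0,0,0]],[[0.0025,0.003,0.158],[0,0,0]],[[0.0025,0.003,0.158],[0,0,0]]]}}

```text
time: 11.35
tool_pos: [0.5925, 0.2141, -0.031]
ee_rot: [0.0, 0.72, 0.693, 0.001]
ft_force: [0.1, -0.2, 0.3]
opening: 0.999
gripper_force: 0.0
```

Call:
{"name": "servo_tool", "arguments": {"targets": [[[0,0,0],[0,0,0]],[[0,0,0],[0,0,0]],[[0,0,0],[0,0,0]],[[0,0,0],[0,0,0]],[[0,0,0],[0,0,0]]], "jaw": -1, "grip_force": 40}}

```text
time: 11.98
tool_pos: [0.5925, 0.2148, -0.0298]
ee_rot: [0.0, 0.72, 0.694, 0.001]
ft_force: [-2.5, -0.0, 7.2]
opening: 0.734
gripper_force: 41.9
```

Call:
{"name": "servo_tool", "arguments": {"targets": [[[0,0,-0.015],[0,0,0]],[[0,0,-0.05],[0,0,0]],[[0,0,-0.1],[0,0,0]],[[0,0,-0.13],[0,0,0]],[[0,0,-0.13],[0,0,0]]]}}

```text
time: 12.6
tool_pos: [0.5944, 0.2149, 0.102]
ee_rot: [0.002, 0.72, 0.694, 0.004]
ft_force: [0.4, 0.1, -2.1]
opening: 0.729
gripper_force: 44.3
```

```bash
python3 - <<'E'
from fit2 import *
shot('wrist','w9.png');s,r=st();p=s['tool_pos'];print(p,s['opening'],r.as_matrix().round(3))
br,gr=masks('w9.png');z=p[2]+.042;uv=proj('w9.png',[*p[:2],z]);gr[:,:225]=0;gr[:,415:]=0
fit('w9.png',gr,uv,z,np.radians(88))
print(r.inv().apply(np.array([.4545,-.0555,.085])-p).round(4))
E
```

```text
[0.59242808 0.21453406 0.09934046] 0.7273084911787735 [[ 0.037  0.999  0.003]
 [ 0.999 -0.037  0.001]
 [ 0.001  0.003 -1.   ]]
w9.png [0.5935 0.2134 0.1413] yaw 88.5 cost 978.0 3778.0 in tool [-0.0011  0.0012 -0.042 ]
[-0.275  -0.1277  0.0136]
```

Call:
{"name": "servo_tool", "arguments": {"targets": [[[-0.275,-0.1277,0],[0,0,-2.75]],[[-0.275,-0.1277,0],[0,0,-2.75]],[[-0.275,-0.1277,0],[0,0,-2.75]],[[-0.275,-0.1277,0],[0,0,-2.75]],[[-0.275,-0.1277,0],[0,0,-2.75]],[[-0.275,-0.1277,0],[0,0,-2.75]],[[-0.275,-0.1277,0],[0,0,-2.75]]]}}

```text
time: 13.52
tool_pos: [0.4528, -0.0549, 0.0968]
ee_rot: [-0.001, 0.575, 0.818, -0.0]
ft_force: [0.4, 0.7, -1.8]
opening: 0.734
gripper_force: 44.3
```

```bash
python3 - <<'E'
from fit2 import *
f='w10.png';shot('wrist',f);s,r=st();p=s['tool_pos'];print(p,s['opening'],r.as_matrix().round(3))
shot('top','t10.png')
shot('scene','s10.png')
cv2.imwrite('pics/x10.png',cv2.hconcat([cv2.resize(cv2.imread('pics/'+f),(400,300)),cv2.resize(cv2.imread('pics/s10.png')[150:300,180:380],(400,300))]))
br,gr=masks(f)
im=cv2.imread('pics/'+f);h=cv2.cvtColor(im,cv2.COLOR_BGR2HSV)
# brass nose pixels
b=(h[...,0]>15)&(h[...,0]<32)&(h[...,1]>190)&(im[...,2]>90)
ys,xs=np.nonzero(b[:330,250:390]);print('brass',len(xs),xs.mean()+250 if len(xs) else 0,ys.mean() if len(ys) else 0)
z=p[2]+.042;uv=proj(f,[*p[:2],z]);g2=gr.copy();g2[:,:235]=0;g2[:,405:]=0
fit(f,g2,uv,z,np.radians(110))
E
```

```text
[ 0.45342665 -0.05419614  0.09700024] 0.7306849734857386 [[-0.341  0.94  -0.001]
 [ 0.94   0.341  0.001]
 [ 0.001 -0.001 -1.   ]]
brass 0 0 0
w10.png [ 0.4522 -0.0542  0.139 ] yaw 110.37 cost 805.0 4366.0 in tool [ 0.0003 -0.0017 -0.0417]
```

View pics/x10.png

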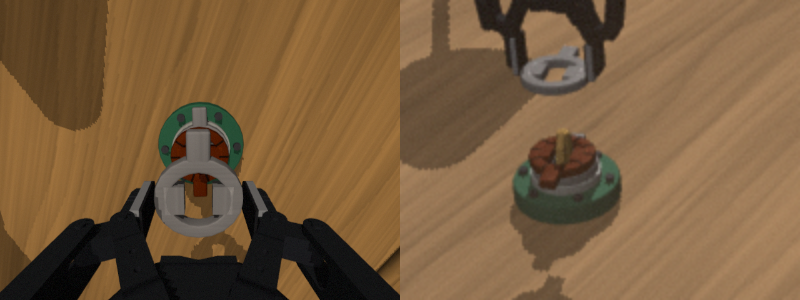

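The wrist view shows the steel plate held at (318,318) with its tab upward, in line with the fitted tab at (318,180). The scene shows the brown disc flat on the hub with its tab opposite and the plate aligned above it. Lowering.

Call:
{"name": "servo_tool", "arguments": {"targets": [[[-0.002,0.0005,0.035],[0,0,0]],[[-0.002,0.0005,0.048],[0,0,0]],[[-0.002,0.0005,0.055],[0,0,0]],[[-0.002,0.0005,0.061],[0,0,0]],[[-0.002,0.0005,0.067],[0,0,0]]]}}

```text
time: 14.3
tool_pos: [0.4556, -0.0573, 0.0311]
ee_rot: [0.001, 0.575, 0.818, 0.0]
ft_force: [-0.1, -0.2, -1.3]
opening: 0.727
gripper_force: 44.6
```

Call:
{"name": "servo_tool", "arguments": {"targets": [[[0,0,0.004],[0,0,0]],[[0,0,0.007],[0,0,0]],[[0,0,0.009],[0,0,0]],[[0,0,0.011],[0,0,0]]]}}

```text
time: 14.8
tool_pos: [0.455, -0.0574, 0.0201]
ee_rot: [0.0, 0.575, 0.818, 0.0]
ft_force: [-3.7, 0.0, 12.6]
opening: 0.729
gripper_force: 45.9
```

Contact at the predicted height for the second plate. Release and lift clear.

Call:
{"name": "servo_tool", "arguments": {"targets": [[[0,0,0],[0,0,0]],[[0,0,0],[0,0,0]],[[0,0,0],[0,0,0]],[[0,0,-0.005],[0,0,0]],[[0,0,-0.04],[0,0,0]],[[0,0,-0.1],[0,0,0]],[[0,0,-0.13],[0,0,0]],[[0,0,-0.13],[0,0,0]]], "jaw": 1}}

```text
time: 15.8
tool_pos: [0.4573, -0.0577, 0.1528]
ee_rot: [0.003, 0.575, 0.818, 0.002]
ft_force: [0.0, 0.2, -0.5]
opening: 0.999
gripper_force: 0.0
```

```bash
python3 - <<'E'
from fit2 import *
f='w11.png';shot('wrist',f);s,r=st();p=s['tool_pos'];print(p,s['opening'],s['ft_force'])
br,gr=masks(f);uv=proj(f,[*p[:2],.06])
for z in(.05,.055,.06,.065,.07): fit(f,gr,uv,z,np.radians(110),True)
print('brown px',br.sum())
# scene side view: rows of top plate vs disc silhouettes
shot('scene','s11.png');b,g=masks('s11.png')
c=cv2.imread('pics/s11.png')
q=[proj('s11.png',[.455,-.057,z]) for z in(.03,.04,.05,.06,.073)];print(np.round(q,1))
u=int(q[2][0]);h=cv2.cvtColor(c,cv2.COLOR_BGR2HSV)
for du in(-14,-9,9,14): print(du,[(v,*h[v,u+du]) for v in range(int(q[4][1])-4,int(q[0][1])+22,2)])
E
```

```text
[ 0.45560639 -0.05736896  0.15086812] 0.999830569872372 [ 0.03315099  0.64708317 -0.93238236]
w11.png [ 0.4559 -0.0622  0.05  ] yaw 110.98 cost 671.0 5150.0 in tool [-0.0046 -0.0016  0.1009]
w11.png [ 0.4554 -0.0604  0.055 ] yaw 111.02 cost 586.0 4962.0 in tool [-0.0027 -0.0015  0.0959]
w11.png [ 0.4549 -0.0586  0.06  ] yaw 111.14 cost 544.0 4779.0 in tool [-0.0009 -0.0014  0.0909]
w11.png [ 0.4543 -0.0565  0.065 ] yaw 111.34 cost 531.0 4597.0 in tool [ 0.0013 -0.0012  0.0859]
w11.png [ 0.4536 -0.0542  0.07  ] yaw 111.43 cost 524.0 4421.0 in tool [ 0.0037 -0.0011  0.0809]
brown px 327
[[261.9 233.4]
 [261.5 229. ]
 [261.1 224.6]
 [260.6 220.2]
 [260.1 214.3]]
-14 [(210, np.uint8(16), np.uint8(114), np.uint8(145)), (212, np.uint8(16), np.uint8(112), np.uint8(146)), (214, np.uint8(15), np.uint8(110), np.uint8(148)), (216, np.uint8(15), np.uint8(110), np.uint8(142)), (218, np.uint8(12), np.uint8(30), np.uint8(127)), (220, np.uint8(9), np.uint8(20), np.uint8(129)), (222, np.uint8(17), np.uint8(17), np.uint8(136)), (224, np.uint8(12), np.uint8(20), np.uint8(130)), (226, np.uint8(15), np.u
[... 3436 characters left out ...]
p.uint8(65)), (228, np.uint8(12), np.uint8(58), np.uint8(66)), (230, np.uint8(11), np.uint8(157), np.uint8(52)), (232, np.uint8(12), np.uint8(95), np.uint8(59)), (234, np.uint8(12), np.uint8(46), np.uint8(72)), (236, np.uint8(13), np.uint8(53), np.uint8(68)), (238, np.uint8(12), np.uint8(53), np.uint8(72)), (240, np.uint8(18), np.uint8(34), np.uint8(90)), (242, np.uint8(15), np.uint8(48), np.uint8(75)), (244, np.uint8(35), np.uint8(50), np.uint8(61)), (246, np.uint8(43), np.uint8(56), np.uint8(64)), (248, np.uint8(47), np.uint8(72), np.uint8(64)), (250, np.uint8(42), np.uint8(61), np.uint8(63)), (252, np.uint8(35), np.uint8(65), np.uint8(51)), (254, np.uint8(39), np.uint8(62), np.uint8(58))]
```

The second plate sits at its predicted height with its tab at 111°. The scene columns show steel, then brown, then steel, stacked level. Handing in.

```bash
python3 -c "
from bench import env
print(env.sign_off())"
```

```text
the job is handed in; nothing more can be done
None
```

I lowered the friction disc onto the hub with its tab opposite the fitted plate's, put the loose steel plate on top with its tab the same way, let both go, and handed the job in at about 16 s; camera and force readings show both seated flat, but sign-off returned no verdict.

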